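# Zero the filling gauge and hold the spring-return fill dial open

### The arm

A 7-joint arm with a two-finger parallel gripper is mounted at the origin on the work surface. World frame = base frame: x ahead of the robot, y to its left, z up, the work surface at z = 0. Lengths are in m, angles in rad, forces in N, time in s.
With the tool pointing down it reaches from about 0.35 to 0.9 m from the base axis. Payload 8.1 kg.
Tool frame: the origin (TCP) lies at the very end of the fingers, on their centre line; the grasp point (between the pads) lies arm.pinch_z behind it (arm.pinch_z is the distance from the TCP to the grasp point, in m); z points along the fingers, x is the direction in which the jaws open and shut, and the axes are right-handed (so a half turn about z gives the same grasp; the last joint's range is limited). The gripper opens to 85 mm and grips with 20 to 120 N. Pads are 22 mm wide; open, the fingers measure 114 mm over their backs; the gripper's body (76 mm by 85 mm) begins 54 mm behind the grasp point. The pads swing forward as they close: fully open they stand 13 mm farther back than shut.
Start: joints at [-1.265, 0.434, 0.025, 1.573, -0.012, 1.134, -0.075], TCP at [0.248, 0.574, 0.231] pointing down, gripper open.
Joint ranges: [-2.62, 2.62], [-0.44, 2.09], [-1.27, 1.32], [0.08, 2.57], [-1.32, 4.46], [0.12, 2], [-2.74, 2.74]. Speed limits (rad/s): [2.22, 2.22, 3.01, 3.01, 3.14, 3.14, 3.14].

### API

Orientations are given as a 3x3 rotation matrix whose columns are the frame's x, y, z axes.
In Python, from station import arm gives the robot as it stands. The module is installed in compiled form; this text tells all that it offers.
- The arm moves only by the shell command python3 -m handwheel 'ROWS' [FORCE]. ROWS is JSON, a list of rows, each a list of 7 numbers: the shift along the tool's x, y, z in m, then the turn, a rotation vector about the tool's x, y, z in degrees, then the closure, from -1 (fully open) to 1 (shut), so that 0 is half open. A call has 1 to 12 rows; each row shifts and turns the pose as measured when the row begins, along the tool's axes as they then stand; what a row does not reach is not made up. A row lasts 1/12 s, in which the tool goes at most 41.7 mm and 7.16 degrees, less where a joint would pass 70% of its speed; a pose out of reach is approached as far as the arm can. A call is refused whole if a number of a shift passes 0.0417 or a number of a turn 7.16, either way. A call with a gripper value outside its range is refused whole. The fingers move at their own pace and stop on an object; FORCE is the grip in N (left out, the last holds). Time passes only in rows, so rows that do not move let the fingers close. It gives the time, the measured TCP pose, the force and the opening at its end, in the units of the state.
- arm.read_state(): the state, without advancing time (a new reading comes with each control period).
- arm.camera(name): name is "side" or "top"; returns a dict with "image" (480x640x3 uint8, blue, green, red), "depth" (480x640 float32, m along the optical axis (not along the pixel's ray), 0 where there is no reading), "camera_matrix" (3x3 intrinsics, pixels), "k1" (the pictures are not rectified: a ray, as slopes to the right and down, at radius r is drawn at 1 + k1 r^2 times it, then the intrinsics apply), "R" (3x3) and "t" (3): a world point X has camera coordinates R X + t. Camera axes: x right, y down, z forward; pixel columns grow to the right and rows downward; lengths in m; the calibration is good to about 2 mm. A picture is of the moment at which its call begins.
- arm.finish_job(): hands the job in, once; it reports no verdict.
The state is a dict: "t": time; "qpos": joint angles; "qvel": joint speeds; "effort": joint torques, N m; "position": TCP position; "tcp_rot": TCP orientation; "force": force on the tool from outside, world axes, zero at the start; "moment": the same for the moment, N m; "opening": finger opening in m.
Only numpy, scipy, OpenCV 4.12 (cv2) and the standard library are available. Lean on these libraries where they do the work, as an engineer would, in place of code of your own. Each camera call takes 0.05 s, during which the arm holds its last target. There are 200 camera calls.

### The job

The heating loop is empty and about to be filled: first turn the knurled bezel of the pressure gauge until the bold zero mark of its scale lies right under the pointer, letting no water in before that. Then turn the black spring-return fill dial anticlockwise from off, past its first two clicks to the third (three dots, full flow), and keep holding it there against its spring: the job finishes with the gripper still holding the dial at the third click and the gauge still reading zero. Leave the things lying around the filling station where they are.

Things in the scene. Friction and masses are not known exactly. Their poses are not given: they have to be found in the camera images.
- station: filling station fixed to the grey marble shelf: chromed header pipe (28 mm thick, 300 mm long, axis 42 mm up) along its y axis, brass check valve in the middle. Origin on the shelf under its middle, z up. The face-up round pressure gauge stands on it at y = +65 mm, the black fill dial at y = -65 mm (both x = 0, axes vertical, tops 106 and 104 mm above the shelf)
- gauge_centre (a point): point on the gauge's vertical axis at mid height of its knurled steel bezel, 99 mm above the shelf. The bezel is a ring of 65 mm diameter, 14 mm high (92 to 106 mm above the shelf), to be gripped across its diameter from above; the gauge case below it is 57 mm across and reaches down to 68 mm above the shelf
- gauge_bezel (a joint): angle of the gauge bezel, rad, growing anticlockwise seen from above, range -1.7 to 1.7. The white scale plate turns with it. It stays where it is left; turning it takes about 0.1 N m. It starts 0.3 to 1.4 rad anticlockwise of where it must be
- zero_mark (a point): the bold zero mark of the scale: the thickest radial bar on the white scale plate under the clear window, 21.5 mm from the gauge axis; the bezel carries it round. It is the first mark of a 270 degree scale of 16 divisions (17 degrees each) that runs on clockwise from it
- pointer_tip (a point): the tip of the thin black gauge pointer under the window, 21.5 mm from the gauge axis; it does not turn with the bezel and cannot be reached. The gauge reads zero when zero_mark lies at the same place as pointer_tip, seen from above
- fill_dial (a joint): angle of the fill dial, rad: 0 is off (nose at the bar on the index plate), growing anticlockwise seen from above. Clicks at 0.436 (one dot), 0.872 (two dots), 1.308 (three dots, full flow); stop at 1.43. A spring turns it back to off from anywhere, clicks included, when let go: 0.14 N m at off, 0.28 at the third click, 0.07 more or less around the clicks
- fill_grip: the black plastic bar on top of the fill dial by which it is turned: 46 mm long (along its x axis, x points to its nose), 13 mm wide (y), 24 mm high. Origin at the centre of its underside on the dial's axis, 80 mm above the shelf, where it stands on a round skirt of 52 mm diameter; z up. It turns one to one with the dial
- clip_box: bystander: closed stainless lid box with a spring clip, 89 x 124 x 57 mm, origin at the centre of its underside; lies loose 13 to 22 cm from the station on its +x side
- tee: bystander: blue plastic tee fitting, 74 mm long, 30 mm high, origin on the shelf under its middle; lies loose beside the station
- nut: bystander: chrome hexagon nut, 36 mm across flats, 14 mm high, origin at the centre of its underside; lies loose beside the station
- hinge_cover: bystander: white ceramic toilet seat hinge cover, a 50 mm disc with a barrel on top, 29 mm high, origin at the centre of its underside; lies loose beside the station

How it is judged:
On the way, in this order (a step that is already met when the one before it is completed fails the run):
1. the gauge reads zero: the zero mark lies under the pointer tip, within 3 mm (horizontal distance between zero_mark and pointer_tip below 0.003 m), for 0.3 s.
2. the fill dial is held at the third click for half a second (value of joint fill_dial above 1.16 rad and contact force between the fingers and fill_grip above 1 N), for 0.5 s.
At the end, for the whole second after the job is handed in: the gauge's zero mark lies within 3 mm of the pointer tip seen from above (under half a division), and the fill dial stands still at the third click (joint value above 1.16 rad, up to its stop) held there by the fingers, which press on its bar with more than 1 N (all of step 2 and horizontal distance between zero_mark and pointer_tip below 0.003 m and velocity of joint fill_dial between -0.15 and 0.15 rad/s); the arm keeps its last pose, push and grip.
It fails at once if water is let in (dial opened more than 0.3 rad) while the gauge is more than 5 mm off zero (value of joint fill_dial above 0.3 rad and horizontal distance between zero_mark and pointer_tip above 0.005 m).
It fails at once if a thing lying around the station is shifted by more than 10 mm (distance of any of clip_box, tee, nut, hinge_cover from where it was at the start of the episode above 0.01 m).
It also fails if it takes over 48 s, if anything falls off the work surface, if the arm or the gripper's body presses on something with over 40 N, if the wrist force passes 120 N, or if a joint passes its speed limit or range.

## Working session

There is one attempt and no reset: what is moved stays moved. The work goes in short steps, Python scripts to look and compute and a shell command to move; the robot and the scene stay as the last step left them, time stands still between calls to the robot, and variables do not carry over. Pictures are saved under pics/ and viewed, about 8 in all and at most 12, crops included, and the job is handed in when it is done.

```bash
mkdir -p pics; cat > h.py <<'E'
import numpy as np, cv2
from station import arm
def unproj(c,u,v,z):
    K=c["camera_matrix"];d=np.array([(u-K[0,2])/K[0,0],(v-K[1,2])/K[1,1]])
    s=d.copy()
    for _ in range(20): s=d/(1+c["k1"]*(s@s))
    R=np.array(c["R"]);o=-R.T@c["t"];r=R.T@np.array([s[0],s[1],1])
    return o+r*(z-o[2])/r[2]
def proj(c,X):
    p=np.array(c["R"])@X+c["t"];s=p[:2]/p[2];s=s*(1+c["k1"]*(s@s));K=c["camera_matrix"]
    return K[0,0]*s[0]+K[0,2],K[1,1]*s[1]+K[1,2]
E
python3 - <<'E'
from h import *
s=arm.read_state();print(s,arm.pinch_z)
for n in("top","side"):
    c=arm.camera(n);cv2.imwrite(f"pics/{n}0.png",c["image"]);print(n,c["camera_matrix"],c["k1"],-np.array(c["R"]).T@c["t"],c["R"])
E
```

```text
{'t': 0.0, 'qpos': array([-1.26459043,  0.43520216,  0.02495162,  1.57410846, -0.01158885,
        1.13399942, -0.07506259]), 'qvel': array([-0.00048678, -0.00176253,  0.00135601,  0.00106449, -0.00202057,
       -0.00142041, -0.00039735]), 'effort': array([-5.70994180e-04, -6.70458698e+01,  1.02417190e+00, -3.16224217e+01,
        1.53755065e-02,  1.20129611e-02, -3.24440933e-06]), 'position': array([0.24828732, 0.57300849, 0.23053427]), 'tcp_rot': array([[ 3.97521257e-01,  9.17592834e-01, -4.91000368e-04],
       [ 9.17591629e-01, -3.97521534e-01, -1.49404111e-03],
       [-1.56610463e-03,  1.43375272e-04, -9.99998763e-01]]), 'force': array([-0.28390092,  0.0535021 , -0.24021321]), 'moment': array([-0.04839004, -0.03611907, -0.03890739]), 'opening': 0.08553758578652787} 0.0187
top [[539.92601762   0.         313.21738777]
 [  0.         539.92601762 242.89978645]
 [  0.           0.           1.        ]] -0.027216580386543433 [0.52201384 0.10834767 0.88480267] [[ 0.0210868  -0.99965481 -0.01567209]
 [-0.995797   -0.01960282 -0.08946546]
 [ 0.08912736  0.01749276 -0.99586662]]
side [[517.47634151   0.         313.62886503]
 [  0.         517.47634151 232.09504273]
 [  0.           0.           1.        ]] -0.12840439659676017 [ 0.13167837 -0.34803598  0.53541137] [[ 0.70982778 -0.70436734  0.00334316]
 [-0.39835802 -0.40535148 -0.82280074]
 [ 0.58090913  0.58271505 -0.56832012]]
```

View pics/top0.png

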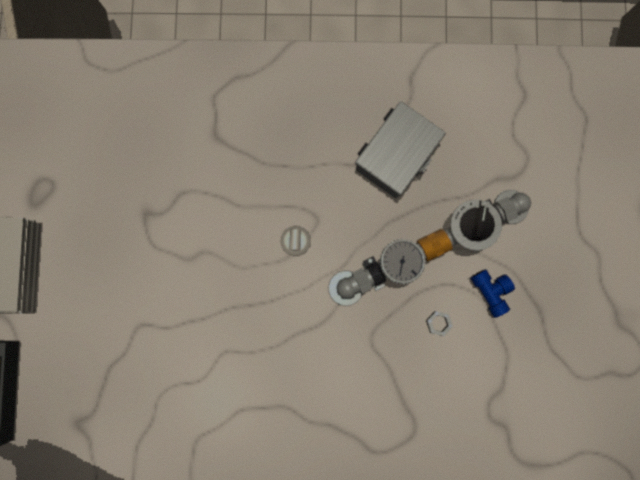

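View pics/side0.png

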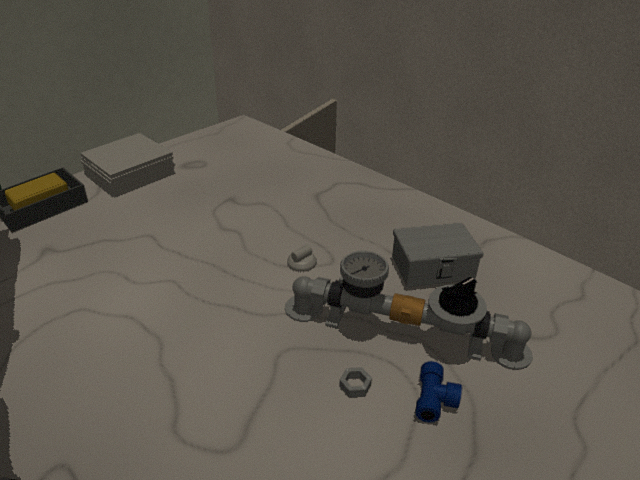

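The top view shows the gauge at about (402,262), the dial at (477,225), the box at (400,150), the nut at (438,323), the tee at (493,292) and the hinge cover at (296,240). The side view shows the gauge at (363,268) and the dial at (458,303). Next I'll localise the gauge and dial and enlarge both.

```bash
python3 - <<'E'
from h import *
c=arm.camera("top");d=arm.camera("side")
# average frames for less noise
ims=[arm.camera("top")["image"].astype(float) for _ in range(5)];im=np.mean(ims,0).astype(np.uint8)
a=cv2.resize(im[232:292,372:432],(400,400),interpolation=cv2.INTER_CUBIC)
b=cv2.resize(im[195:255,447:507],(400,400),interpolation=cv2.INTER_CUBIC)
e=cv2.resize(d["image"][238:298,333:393],(400,400),interpolation=cv2.INTER_CUBIC)
g=cv2.resize(d["image"][270:330,428:488],(400,400),interpolation=cv2.INTER_CUBIC)
o=np.vstack([np.hstack([a,b]),np.hstack([e,g])]);o=cv2.resize(o,(600,600),interpolation=cv2.INTER_AREA)
o=np.clip(o.astype(float)*1.5,0,255).astype(np.uint8)
cv2.imwrite("pics/crop0.png",o)
G=unproj(c,402,262,.106);D=unproj(c,477,225,.104);Gs=unproj(d,363,268,.106)
print("G",G,"Gside",Gs,"D",D,"dist",np.linalg.norm(G-D))
# brass check valve mean, gauge depth
for n,uv,z in(("box",(400,150),.057),("tee",(493,292),.02),("nut",(438,323),.014),("hc",(296,240),.02)): print(n,unproj(c,*uv,z))
# bezel: depth mask in top
K=c["camera_matrix"];R=np.array(c["R"]);dep=c["depth"]
v,u=np.mgrid[0:480,0:640];x=(u-K[0,2])/K[0,0];y=(v-K[1,2])/K[1,1]
P=np.stack([x*dep,y*dep,dep],-1)-c["t"];W=P@R
m=((W[...,2]>.092)&(W[...,2]<.115)&(dep>0)).astype(np.uint8)
n,l,s,ce=cv2.connectedComponentsWithStats(m)
for i in range(1,n):
    if s[i,4]>60: print(s[i],ce[i],W[l==i].mean(0),W[l==i].min(0),W[l==i].max(0), cv2.minAreaRect(W[l==i][:,:2].astype(np.float32)))
E
```

```text
G [ 0.56660106 -0.00650099  0.106     ] Gside [ 0.55825383 -0.01339312  0.106     ] D [ 0.62268999 -0.1153826   0.104     ] dist 0.12249560188604404
box [ 0.74443919 -0.00959255  0.057     ]
tee [ 0.52657121 -0.16434691  0.02      ]
nut [ 0.47556325 -0.07816835  0.014     ]
hc [0.60355206 0.15135489 0.02      ]
[473 206  16  32 330] [480.56666667 222.21212121] [ 0.62701111 -0.12040572  0.10241615] [ 0.60504684 -0.1315529   0.09226556] [ 0.65253335 -0.11193854  0.10790759] ((0.6291017532348633, -0.1219378411769867), (0.013647528365254402, 0.047949545085430145), 79.8958969116211)
[ 380  238   46   46 1603] [402.50031192 260.68122271] [ 0.56866005 -0.00733849  0.10439137] [ 0.53649427 -0.03984466  0.09254286] [0.60183384 0.02500499 0.10949041] ((0.5691655874252319, -0.0074768103659152985), (0.06451378762722015, 0.06539013981819153), 77.78584289550781)
```

View pics/crop0.png

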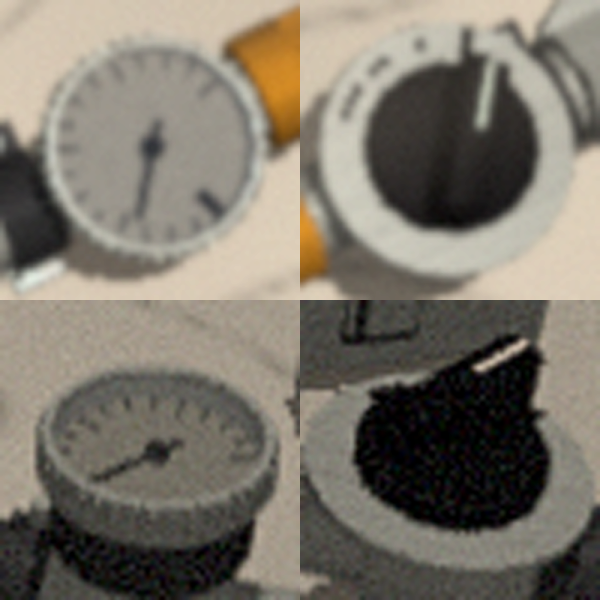

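The zero mark is about 56° anticlockwise of the pointer, and the gauge is at about (0.569,-0.0075). The dial is at about (0.628,-0.121), with its nose at about -10°. The gauge-to-dial distance comes out at 0.128 m against 0.130 m expected. I'm moving above the gauge.

```bash
python3 -m handwheel '[[-0.025,0.0325,0,0,0,0,-1],[-0.025,0.0325,0,0,0,0,-1],[-0.025,0.0325,0,0,0,0,-1],[-0.025,0.0325,0,0,0,0,-1],[-0.025,0.0325,0,0,0,0,-1],[-0.025,0.0325,0,0,0,0,-1],[-0.025,0.0325,0,0,0,0,-1],[-0.025,0.0325,0,0,0,0,-1],[-0.025,0.0325,0,0,0,0,-1],[-0.025,0.0325,0,0,0,0,-1]]' 40
python3 -m handwheel '[[-0.025,0.0325,0,0,0,0,-1],[-0.025,0.0325,0,0,0,0,-1],[-0.025,0.0325,0,0,0,0,-1],[-0.025,0.0325,0,0,0,0,-1],[-0.025,0.0325,0,0,0,0,-1],[0,0,0,0,0,6,-1],[0,0,0,0,0,6,-1]]'
cat >> h.py <<'E'
def to(x,y,z,ang=None):
    s=arm.read_state();R=s["tcp_rot"];print("t",s["t"],"pos",s["position"].round(4),"open",s["opening"],"F",s["force"].round(1),"M",s["moment"].round(2),"q7",s["qpos"][6].round(2))
    a=np.degrees(np.arctan2(R[1,0],R[0,0]));print("jaw",a,"tilt z",R[:,2].round(3),"tool delta",(R.T@(np.array([x,y,z])-s["position"])).round(4),"turn",None if ang is None else a-ang)
E
python3 -c "
from h import *
to(.5687,-.0075,.15,55)"
```

```text
t: 1.28
position: [0.4463, 0.2169, 0.2294]
tcp_rot: [[0.38, 0.925, -0.001], [0.925, -0.38, 0.008], [0.007, -0.004, -1.0]]
force: [0.9, 0.2, -0.4]
opening: 0.0851
t: 1.87
position: [0.5532, 0.0237, 0.2302]
tcp_rot: [[0.575, 0.818, 0.006], [0.818, -0.575, 0.005], [0.008, 0.002, -1.0]]
force: [-0.3, 0.1, 0.4]
opening: 0.0857
t 1.8667 pos [0.5532 0.0237 0.2302] open 0.08566579759957965 F [-0.3  0.1  0.4] M [0.06 0.02 0.  ] q7 0.95
jaw 54.929768883268785 tilt z [ 0.006  0.005 -1.   ] tool delta [-0.0172  0.0305  0.0801] turn -0.07023111673121463
```

```bash
python3 -m handwheel '[[-0.0085,0.015,0.02,0,0,0,-1],[-0.0085,0.0155,0.02,0,0,0,-1],[0,0,0.03,0,0,0,-1],[0,0,0.01,0,0,0,-1],[0,0,0,0,0,0,-1]]'
python3 - <<'E'
from h import *
to(.5687,-.0075,.074,55)
o=[]
for n in("top","side"):
    c=arm.camera(n);im=c["image"];p=[proj(c,np.array([.5687,-.0075,.106])+.0325*np.array([np.cos(a),np.sin(a),0])) for a in np.linspace(0,6.28,16)]
    m=np.mean(p,0).astype(int);x,y=max(m[0]-80,0),max(m[1]-80,0)
    k=cv2.resize(im[y:y+160,x:x+160],(400,400),interpolation=cv2.INTER_CUBIC)
    for q in p: cv2.circle(k,(int((q[0]-x+.5)*2.5),int((q[1]-y+.5)*2.5)),2,(0,0,255),-1)
    o.append(k)
cv2.imwrite("pics/a1.png",np.clip(np.hstack(o)*1.4,0,255).astype(np.uint8))
E
```

```text
t: 2.28
position: [0.5724, -0.0117, 0.1499]
tcp_rot: [[0.585, 0.811, 0.012], [0.811, -0.585, 0.005], [0.011, 0.007, -1.0]]
force: [-0.5, 0.0, -0.3]
opening: 0.0853
t 2.2833 pos [ 0.5724 -0.0117  0.1499] open 0.0852755128326447 F [-0.5  0.  -0.3] M [-0.04  0.01  0.01] q7 1.05
jaw 54.21664684077679 tilt z [ 0.012  0.005 -1.   ] tool delta [ 0.0004 -0.006   0.0758] turn -0.7833531592232106
```

View pics/a1.png

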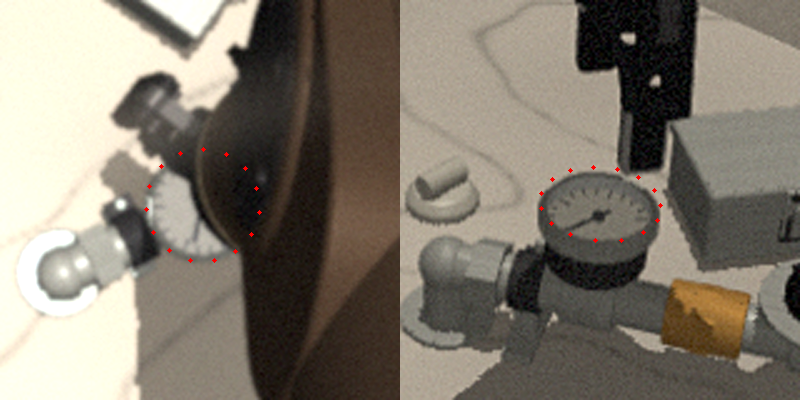

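The predicted rim circle matches the gauge in both views, centred at about (203,205) in the top crop and (600,205) in the side crop. The jaws straddle it, so I'm descending.

```bash
python3 -m handwheel '[[0,-0.006,0.005,0,0,0,-1],[0,0,0.02,0,0,0,-1],[0,0,0.02,0,0,0,-1],[0,0,0.015,0,0,0,-1],[0,0,0,0,0,0,-1]]'
python3 -c "
from h import *
to(.568,-.008,.074,55)"
```

```text
t: 2.8
position: [0.5727, -0.002, 0.0971]
tcp_rot: [[0.579, 0.815, 0.027], [0.815, -0.58, 0.009], [0.023, 0.017, -1.0]]
force: [-0.8, 0.2, -0.3]
opening: 0.0854
t 2.8 pos [ 0.5727 -0.002   0.0971] open 0.08537846946830056 F [-0.8  0.2 -0.3] M [-0.06  0.05  0.04] q7 1.07
jaw 54.58837436831416 tilt z [ 0.027  0.009 -1.   ] tool delta [-0.0081 -0.0008  0.0229] turn -0.4116256316858369
```

```bash
python3 -m handwheel '[[-0.008,-0.001,0.003,1,-1.3,0,-1],[0,0,0.010,0,0,0,-1],[0,0,0.010,0,0,0,-1],[0,0,0,0,0,0,-1]]'
python3 -c "
from h import *
to(.568,-.008,.074,55)"
```

```text
t: 3.13
position: [0.5687, -0.0065, 0.0763]
tcp_rot: [[0.577, 0.816, 0.002], [0.816, -0.577, 0.001], [0.002, 0.001, -1.0]]
force: [0.0, -0.3, 0.6]
opening: 0.0856
t 3.1333 pos [ 0.5687 -0.0065  0.0763] open 0.08555503486683301 F [ 0.  -0.3  0.6] M [-0.03  0.07 -0.06] q7 1.08
jaw 54.72825853825658 tilt z [ 0.002  0.001 -1.   ] tool delta [-0.0016  0.0003  0.0023] turn -0.2717414617434173
```

Good. I'm closing on the bezel with moderate force.

```bash
python3 -m handwheel '[[-0.001,0,0.002,0,0,0,0],[0,0,0,0,0,0,0],[0,0,0,0,0,0,0.3],[0,0,0,0,0,0,0.3],[0,0,0,0,0,0,0.3],[0,0,0,0,0,0,0.3]]' 40
python3 -c "
from h import *
to(.568,-.008,.074,55)"
```

```text
t: 3.63
position: [0.5679, -0.0077, 0.0746]
tcp_rot: [[0.578, 0.816, 0.002], [0.816, -0.578, 0.001], [0.002, 0.001, -1.0]]
force: [0.6, 0.1, -2.4]
opening: 0.0639
t 3.6333 pos [ 0.5679 -0.0077  0.0746] open 0.06385590711026125 F [ 0.6  0.1 -2.4] M [-0.12  0.05  0.02] q7 1.08
jaw 54.71779090545272 tilt z [ 0.002  0.001 -1.   ] tool delta [-0.0002  0.0002  0.0006] turn -0.2822090945472766
```

Gripped at 64 mm. I'm turning clockwise.

```bash
python3 -m handwheel '[[0,0,0,0,0,7,0.3],[0,0,0,0,0,7,0.3],[0,0,0,0,0,7,0.3],[0,0,0,0,0,7,0.3],[0,0,0,0,0,7,0.3],[0,0,0,0,0,7,0.3],[0,0,0,0,0,0,0.3]]'
python3 - <<'E'
from h import *
to(.568,-.008,.074,-1)
o=[]
for n in("top","side"):
    c=arm.camera(n);im=np.mean([arm.camera(n)["image"].astype(float) for _ in range(4)],0)
    m=np.array(proj(c,np.array([.568,-.008,.106]))).astype(int);x,y=m[0]-30,m[1]-30
    o.append(cv2.resize(im[y:y+60,x:x+60],(400,400),interpolation=cv2.INTER_CUBIC))
cv2.imwrite("pics/a2.png",np.clip(np.hstack(o)*1.5,0,255).astype(np.uint8))
E
```

```text
t: 4.22
position: [0.5679, -0.0077, 0.0747]
tcp_rot: [[0.98, 0.2, 0.002], [0.2, -0.98, 0.001], [0.003, -0.001, -1.0]]
force: [0.2, -0.4, -1.5]
opening: 0.064
t 4.2167 pos [ 0.5679 -0.0077  0.0747] open 0.0639997854847094 F [ 0.2 -0.4 -1.5] M [-0.24  0.07 -0.07] q7 0.48
jaw 11.513324022225444 tilt z [ 0.002  0.001 -1.   ] tool delta [0.     0.0003 0.0007] turn 12.513324022225444
```

View pics/a2.png

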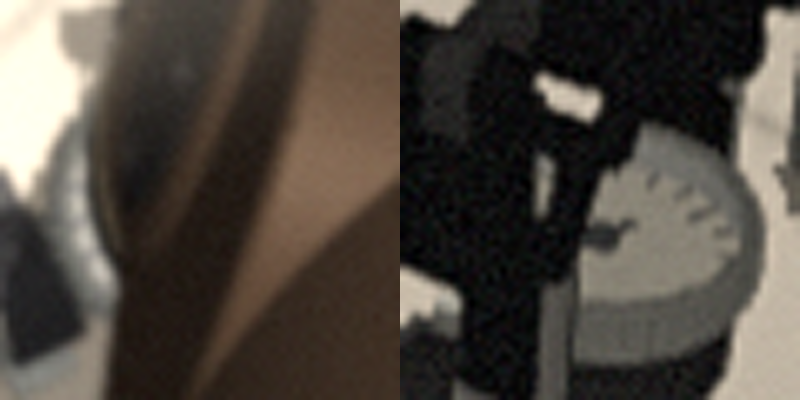

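The finger hides the zero mark; the pointer hub is visible at about (603,235) in the side crop. The bezel has turned 43° so far. I'll finish the remaining 12.5°, then open and lift clear for a check.

```bash
python3 -m handwheel '[[0,0,0,0,0,6.5,0.3],[0,0,0,0,0,6,0.3],[0,0,0,0,0,0,0.3]]'
python3 -c "
from h import *
to(.568,-.008,.074,-1)"
python3 -m handwheel '[[0,0,0,0,0,0,-0.5],[0,0,0,0,0,0,-1],[0,0,0,0,0,0,-1],[0,0,0,0,0,0,-1],[0,0,-0.015,0,0,0,-1],[0,0,-0.02,0,0,0,-1],[0,0,-0.03,0,0,0,-1],[-0.01,0,-0.03,0,0,0,-1],[-0.04,0,0,0,0,0,-1],[-0.04,0,0,0,0,0,-1],[-0.04,0,0,0,0,0,-1],[-0.04,0,0,0,0,0,-1]]'
python3 - <<'E'
from h import *
to(.568,-.008,.18,-1)
o=[]
for n in("top","side"):
    c=arm.camera(n);im=np.mean([arm.camera(n)["image"].astype(float) for _ in range(4)],0)
    m=np.array(proj(c,np.array([.568,-.008,.106]))).astype(int);x,y=m[0]-30,m[1]-30;print(x,y)
    o.append(cv2.resize(im[y:y+60,x:x+60],(400,400),interpolation=cv2.INTER_CUBIC))
cv2.imwrite("pics/a3.png",np.clip(np.hstack(o)*1.5,0,255).astype(np.uint8))
E
```

```text
t: 4.97
position: [0.5679, -0.0077, 0.0747]
tcp_rot: [[1.0, -0.017, 0.003], [-0.017, -1.0, 0.003], [0.003, -0.003, -1.0]]
force: [0.1, -0.1, -2.3]
opening: 0.0635
t 4.9667 pos [ 0.5679 -0.0077  0.0747] open 0.06352289697823883 F [ 0.1 -0.1 -2.3] M [-0.08  0.09 -0.1 ] q7 0.31
jaw -1.000570301136597 tilt z [ 0.003  0.003 -1.   ] tool delta [0.0001 0.0003 0.0007] turn -0.0005703011365969513
t: 5.97
position: [0.4021, -0.0088, 0.1741]
tcp_rot: [[1.0, 0.006, 0.013], [0.006, -1.0, 0.001], [0.013, -0.001, -1.0]]
force: [-1.1, -0.4, 0.9]
opening: 0.0851
t 5.9667 pos [ 0.4021 -0.0088  0.1741] open 0.08509233454388404 F [-1.1 -0.4  0.9] M [-0.01  0.04  0.02] q7 0.05
jaw 0.33271206084584265 tilt z [ 0.013  0.001 -1.   ] tool delta [ 1.659e-01  1.000e-04 -3.700e-03] turn 1.3327120608458427
373 231
334 233
```

View pics/a3.png

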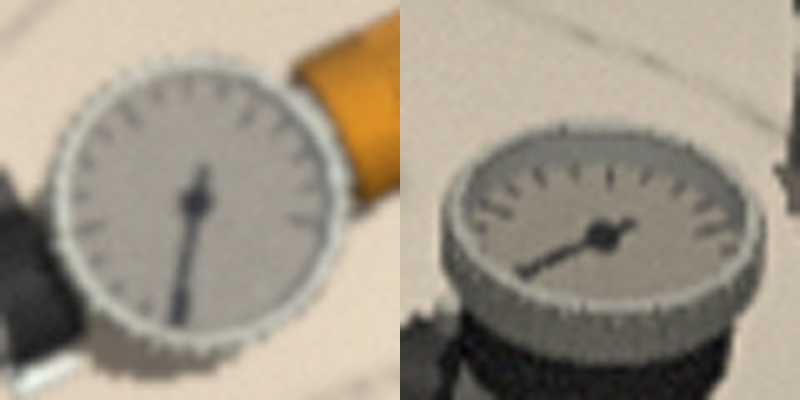

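The zero mark lies under the pointer: the bold bar is at (180,305) in the top crop, in line with the pointer from the hub at (195,203). The end mark at (302,220) is 90° away, as it should be. Now to the dial.

```bash
python3 -m handwheel '[[0.032,0.016,0,0,0,0,-1],[0.032,0.016,0,0,0,0,-1],[0.032,0.016,0,0,0,0,-1],[0.032,0.016,0,0,0,0,-0.5],[0.032,0.016,0,0,0,0,0],[0.032,0.016,0,0,0,0,0],[0.032,0.016,0,0,0,0,0]]'
python3 -m handwheel '[[0,0,0,0,0,7,0],[0,0,0,0,0,7,0],[0,0,0,0,0,7,0],[0,0,0,0,0,7,0],[0,0,0,0,0,7,0],[0,0,0,0,0,7,0],[0,0,0,0,0,7,0],[0,0,0,0,0,7,0],[0,0,0,0,0,7,0],[0,0,0,0,0,7,0],[0,0,0,0,0,7,0],[0,0,0,0,0,7,0]]'
python3 -m handwheel '[[0,0,0,0,0,7,0],[0,0,0,0,0,7,0],[0,0,0,0,0,0,0]]'
python3 - <<'E'
from h import *
to(.6285,-.122,.12,-100)
R=arm.read_state()["tcp_rot"];print(np.degrees(R.T@np.cross(R[:,2],[0,0,-1])))
E
```

```text
t: 7.05
position: [0.6344, -0.1193, 0.1697]
tcp_rot: [[1.0, 0.016, 0.001], [0.016, -1.0, 0.004], [0.002, -0.004, -1.0]]
force: [0.8, 0.4, 1.1]
opening: 0.043
t: 8.05
position: [0.6455, -0.1295, 0.1579]
tcp_rot: [[0.088, -0.996, -0.008], [-0.996, -0.087, -0.011], [0.01, 0.009, -1.0]]
force: [0.1, -0.4, -0.4]
opening: 0.0426
t: 8.3
position: [0.6466, -0.1294, 0.1549]
tcp_rot: [[-0.166, -0.986, -0.012], [-0.986, 0.166, -0.014], [0.015, 0.01, -1.0]]
force: [0.0, -0.5, 0.2]
opening: 0.0425
t 8.3 pos [ 0.6466 -0.1294  0.1549] open 0.04253076108476526 F [ 0.  -0.5  0.2] M [ 0.02 -0.02 -0.07] q7 -0.99
jaw -99.56805114897797 tilt z [-0.012 -0.014 -1.   ] tool delta [-0.0048  0.0187  0.035 ] turn 0.4319488510220282
[ 5.52160964e-01 -8.85688893e-01  4.26149636e-19]
```

```bash
python3 -m handwheel '[[-0.0025,0.009,0.015,0.55,-0.9,0,0],[-0.0025,0.009,0.015,0,0,0,0],[0,0,0.005,0,0,0.4,0],[0,0,0,0,0,0,0]]'
python3 - <<'E'
from h import *
to(.6285,-.122,.12,-100)
o=[]
for n in("top","side"):
    c=arm.camera(n);im=c["image"].astype(float);P=np.array([.6285,-.122,.104])
    m=np.array(proj(c,P)).astype(int);x,y=m[0]-40,m[1]-40
    k=cv2.resize(im[y:y+80,x:x+80],(400,400),interpolation=cv2.INTER_CUBIC)
    a=np.radians(-10);ex=np.array([np.cos(a),np.sin(a),0]);ey=np.array([-ex[1],ex[0],0])
    for i in(1,-1):
        for j in(1,-1):
            q=proj(c,P+.023*i*ex+.0065*j*ey);cv2.circle(k,(int((q[0]-x+.5)*5),int((q[1]-y+.5)*5)),3,(0,0,255),-1)
    o.append(k)
cv2.imwrite("pics/a4.png",np.clip(np.hstack(o)*1.7,0,255).astype(np.uint8))
E
```

```text
t: 8.63
position: [0.6307, -0.1226, 0.1169]
tcp_rot: [[-0.158, -0.987, -0.002], [-0.987, 0.158, -0.004], [0.004, 0.001, -1.0]]
force: [0.9, 0.7, 0.4]
opening: 0.0429
t 8.6333 pos [ 0.6307 -0.1226  0.1169] open 0.04294085905709435 F [0.9 0.7 0.4] M [-0.04  0.01 -0.02] q7 -0.93
jaw -99.08262142808336 tilt z [-0.002 -0.004 -1.   ] tool delta [-0.0002  0.0023 -0.0031] turn 0.9173785719166432
```

View pics/a4.png

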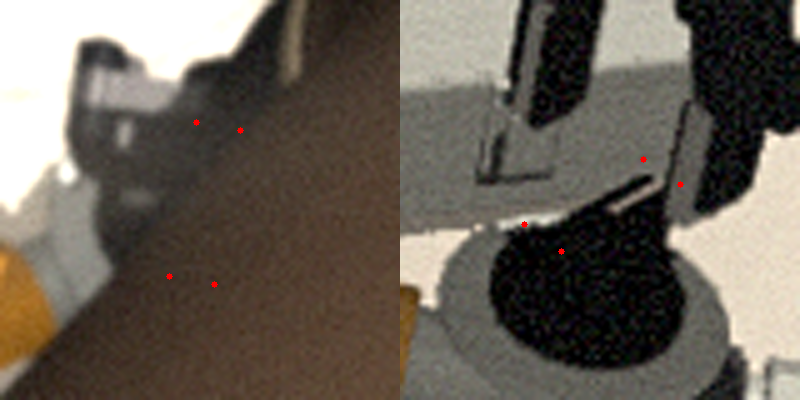

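In the side view the bar's nose stripe is at about (635,195), within a few mm of the predicted outline, and the fingers straddle it. I'm descending and closing.

```bash
python3 -m handwheel '[[0,0.0035,0.012,0,0,0.5,0],[0,0,0.012,0,0,0,0],[0,0,0.006,0,0,0,0],[0,0,0,0,0,0,0]]'
python3 -c "
from h import *
to(.627,-.122,.086,-100)"
python3 -m handwheel '[[0,0,0,0,0,0,0.5],[0,0,0,0,0,0,0.5],[0,0,0,0,0,0,1],[0,0,0,0,0,0,1],[0,0,0,0,0,0,1],[0,0,0,0,0,0,1]]' 60
python3 -c "
from h import *
to(.627,-.122,.086,-100)"
```

```text
t: 9.07
position: [0.6298, -0.1235, 0.087]
tcp_rot: [[-0.165, -0.986, 0.003], [-0.986, 0.165, -0.005], [0.005, -0.004, -1.0]]
force: [0.8, -0.8, 0.9]
opening: 0.0429
t 9.0667 pos [ 0.6298 -0.1235  0.087 ] open 0.04290898356169352 F [ 0.8 -0.8  0.9] M [ 0.01  0.   -0.04] q7 -0.91
jaw -99.48948461236563 tilt z [ 0.003 -0.005 -1.   ] tool delta [-0.001   0.0031  0.001 ] turn 0.5105153876343707
t: 9.57
position: [0.6298, -0.1238, 0.0867]
tcp_rot: [[-0.165, -0.986, 0.002], [-0.986, 0.165, -0.005], [0.005, -0.003, -1.0]]
force: [-0.2, -1.1, -2.6]
opening: 0.0115
t 9.5667 pos [ 0.6298 -0.1238  0.0867] open 0.011507201861484228 F [-0.2 -1.1 -2.6] M [-0.02 -0.08 -0.18] q7 -0.91
jaw -99.51307659748127 tilt z [ 0.002 -0.005 -1.   ] tool delta [-0.0014  0.003   0.0007] turn 0.4869234025187268
```

The bar is gripped at 11.5 mm opening. I'm turning anticlockwise.

```bash
python3 -m handwheel '[[0,0,0,0,0,-6,1],[0,0,0,0,0,-6,1],[0,0,0,0,0,-6,1],[0,0,0,0,0,-6,1],[0,0,0,0,0,-6,1]]'
python3 -c "
from h import *
to(.629,-.123,.0865,-25)"
```

```text
t: 9.98
position: [0.6296, -0.1225, 0.0866]
tcp_rot: [[0.367, -0.93, 0.002], [-0.93, -0.367, -0.005], [0.005, 0.0, -1.0]]
force: [-0.3, 0.2, -2.1]
opening: 0.012
t 9.9833 pos [ 0.6296 -0.1225  0.0866] open 0.01197824199477583 F [-0.3  0.2 -2.1] M [ 0.16 -0.01 -0.27] q7 -0.46
jaw -68.45029341297942 tilt z [ 0.002 -0.005 -1.   ] tool delta [0.0002 0.0008 0.0001] turn -43.45029341297942
```

```bash
python3 -m handwheel '[[0,0,0,0,0,-6,1],[0,0,0,0,0,-6,1],[0,0,0,0,0,-6,1],[0,0,0,0,0,-6,1],[0,0,0,0,0,-6,1],[0,0,0,0,0,-6,1],[0,0,0,0,0,-6,1],[0,0,0,0,0,-3.5,1],[0,0,0,0,0,0,1]]'
python3 -c "
from h import *
to(.629,-.123,.0865,-24)"
```

```text
t: 10.73
position: [0.6283, -0.1211, 0.0867]
tcp_rot: [[0.937, -0.349, 0.001], [-0.349, -0.937, -0.002], [0.001, 0.001, -1.0]]
force: [1.4, -0.3, -4.7]
opening: 0.012
t 10.7333 pos [ 0.6283 -0.1211  0.0867] open 0.012014900470525407 F [ 1.4 -0.3 -4.7] M [ 0.08 -0.34 -0.3 ] q7 0.22
jaw -20.445312074151463 tilt z [ 0.001 -0.002 -1.   ] tool delta [0.0014 0.0015 0.0002] turn 3.554687925848537
```

Turned 79° (1.38 rad), with about 0.3 N m of spring torque felt. I'm holding and checking.

```bash
python3 -m handwheel '[[0,0,0,0,0,1,1],[0,0,0,0,0,0,1],[0,0,0,0,0,0,1],[0,0,0,0,0,0,1],[0,0,0,0,0,0,1],[0,0,0,0,0,0,1],[0,0,0,0,0,0,1],[0,0,0,0,0,0,1],[0,0,0,0,0,0,1]]'
python3 - <<'E'
from h import *
to(.629,-.123,.0865,-24)
o=[]
c=arm.camera("side");im=np.mean([arm.camera("side")["image"].astype(float) for _ in range(4)],0)
for P in([.568,-.008,.1],[.6285,-.122,.1]):
    m=np.array(proj(c,np.array(P))).astype(int);x,y=m[0]-32,m[1]-32
    o.append(cv2.resize(im[y:y+64,x:x+64],(400,400),interpolation=cv2.INTER_CUBIC))
cv2.imwrite("pics/a5.png",np.clip(np.hstack(o)*1.7,0,255).astype(np.uint8))
to(.629,-.123,.0865,-24)
E
```

```text
t: 11.48
position: [0.6283, -0.1211, 0.0866]
tcp_rot: [[0.926, -0.377, 0.001], [-0.377, -0.926, -0.002], [0.001, 0.002, -1.0]]
force: [0.1, 0.1, -2.9]
opening: 0.0112
t 11.4833 pos [ 0.6283 -0.1211  0.0866] open 0.01121424436870319 F [ 0.1  0.1 -2.9] M [ 0.17 -0.14 -0.26] q7 0.19
jaw -22.153513992907367 tilt z [ 0.001 -0.002 -1.   ] tool delta [0.0014 0.0015 0.0001] turn 1.8464860070926328
t 11.7333 pos [ 0.6283 -0.1211  0.0866] open 0.01147812697774397 F [-0.1  0.8 -3.5] M [ 0.18 -0.19 -0.32] q7 0.19
jaw -22.150208553736753 tilt z [ 0.001 -0.002 -1.   ] tool delta [0.0014 0.0015 0.0001] turn 1.8497914462632465
```

View pics/a5.png

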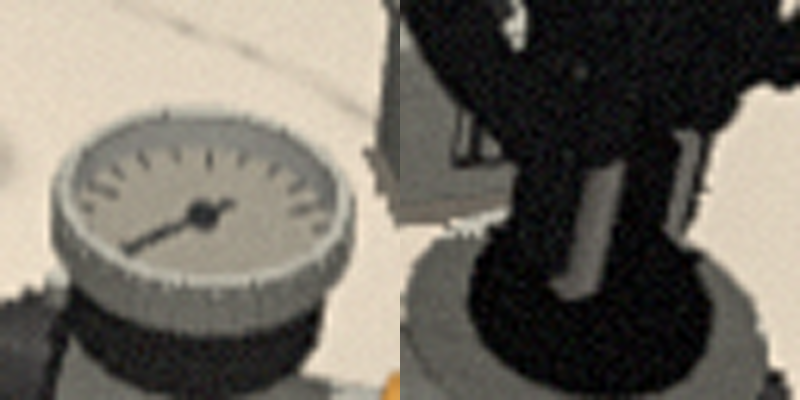

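The gauge still reads zero: the pointer tip lies on the bold mark at (125,248). The fingers hold the bar at about (590,230), and the 0.3 N m torque matches the spring at the third click. I'm handing in.

```bash
python3 -c "
from h import *
print(arm.finish_job());to(.629,-.123,.0865,-24)"
```

```text
the job is handed in; nothing more can be done
None
the job is handed in; nothing more can be done
```

I turned the gauge bezel 56° clockwise to zero. I then turned the fill dial anticlockwise to its third click and handed the job in, still holding it there, about 12 s into the 48 s limit. Handing in gives no verdict.

- **Gauge:** after I let go of the bezel, the top view showed the bold zero mark under the pointer, with the scale's end mark 90° away as it should be. A side view while holding the dial still showed zero.
- **Dial:** the wrist turned 77.4° (1.35 rad; third click 1.308, stop 1.43) and held steady. It felt about 0.3 N m of return torque against the 0.28 expected. The jaws read 11.5 mm on the 13 mm bar, at a 60 N grip.
- **Not seen directly:** the fingers hid the dial's nose and dots, so its angle is inferred from the wrist turn and the torque.
- **Disagreement:** the side camera placed the gauge and the dial bar about 3 to 4 mm off the top camera's estimate, which was within what the grips could take.
- **Loose things:** I kept clear of them and felt no unexpected forces, but I didn't re-measure their positions at the end.

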